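# Hold an optical cell in the light gate

## Robot

A 6-joint arm with a two-finger parallel gripper is mounted at the origin on a cart in front of the work surface, level with it; the furniture and walls round the work are solid. World frame = base frame: x ahead of the robot, y to its left, z up, the work surface at z = 0. Lengths are in mm, angles in rad, forces in N, time in s.
With the tool pointing down it reaches from about 400 to 925 mm from the base axis. Payload 12.5 kg.
Tool frame: the origin (TCP) lies midway between the tips of the shut fingers; the grasp point (between the pads) lies 19 mm behind it; z points along the fingers, y is the line along which they close (so a half turn about z gives the same grasp; the last joint's range is limited). The gripper opens to 95 mm and grips with 3 to 60 N. Pads are 20 mm wide; open, the fingers measure 119 mm over their backs; the gripper's body (75 mm by 180 mm) begins 59 mm behind the grasp point.
Start: joints at [-1.403, 0.491, 1.559, -0, 1.092, -0.106], TCP at [169.017, -601.731, 214.661] pointing down, gripper open.
Joint ranges: [-3.1, 3.1], [-0.84, 2.19], [0.05, 2.79], [-1.13, 4.28], [0.06, 2.93], [-2.69, 2.69]. Speed limits (rad/s): [2.22, 2.22, 2.79, 3.14, 3.14, 3.14].

## Interface

Orientations are given as [roll, pitch, yaw] about the fixed x, y, z axes, in that order (R = Rz(yaw) Ry(pitch) Rx(roll)).
In Python, from cell import state, read_camera, camera_info, env gives the robot as it stands.
- The arm moves only by the tool move_arm, never from a script. Its argument "commands" is a list of rows, each a list of 3 entries, a list of its own where there are three numbers: the shift along the world's x, y, z in cm, then the turn, a rotation vector about the world's x, y, z in degrees, then the opening, from 0 (shut) to 1 (fully open). A call has 1 to 10 rows; each row shifts and turns the commanded pose from where the row before left it; what a row does not reach is not made up. A row lasts 1/10 s, in which the tool goes at most 50 mm and 8.59 degrees, less where a joint would pass 70% of its speed; a pose out of reach is approached as far as the arm can. A call with a gripper value outside its range is refused whole. The fingers move at their own pace and stop on an object; the grip force is fixed at half the most. Time passes only in rows, so rows that do not move let the fingers close. It gives the time, the measured TCP pose, the force, the opening and the grip force at its end, in the units of the state.
- state(): the state, without advancing time (a new reading comes with each control period).
- read_camera(name): name is "side" or "top" or "wrist"; returns the picture (400x640x3 uint8, blue, green, red); there is no depth.
- camera_info(name): a dict with "K" (3x3 intrinsics, pixels), "cam_to_world" (4x4, takes a point from camera to world coordinates). Camera axes: x right, y down, z forward; pixel columns grow to the right and rows downward; lengths in mm; the calibration is good to about 2 mm. A picture is of the moment at which its call begins: read the wrist's pose just before it. camera_info takes no time and is no camera call; for the wrist camera it gives the pose at the moment of the call.
- env.job_done(): hands the job in; it is judged then, once.
The state is a dict: "t": time; "joints": joint angles; "qvel": joint speeds; "tau": joint torques, N m; "eef_pos": TCP position; "tcp_rot": TCP orientation; "ft_force": force on the tool from outside, world axes, zero at the start; "moment": the same for the moment, N m; "opening": opening from 0.0 (shut) to 1.0 (fully open); "grip_force": force on a finger pad.
Only numpy, scipy, OpenCV 4.12 (cv2) and the standard library are available. Lean on these libraries where they do the work, as an engineer would, in place of code of your own. Each camera call takes 0.05 s, during which the arm holds its last target. There are 200 camera calls.

## Task

First slide the light gate's loose head fully home, towards the fixed head, as far as it goes. Then take the tall optical cell out of the stand, gripping it only by its two narrow frosted faces and never touching its wide clear windows, and bring it between the two heads without bumping the gate. Finish while holding it still there: upright, windows square to the light, the middle of the cell on the line between the two lens barrels and midway between them. Do not let go; the cell must rest on nothing, and the short cell and the metal blank stay where they are.

Things in the scene. Friction and masses are not known exactly. Their poses are not given: they have to be found in the camera images.
- gate: Light gate, fixed: aluminium base plate, 70 mm (x), y -130 to +85 mm, top 10 mm (steel runners 14 mm) above the bench, with two grey heads facing each other along y. Origin on the bench under mid-gap (loose head home), z up. Fixed head at +y: 44 mm (x), y +38 to +68 mm, 95 mm high; dark lens barrel, 22 mm diameter, tip at y = +30 mm, at 75 mm height.
- light_path (a point): Middle of the light path, 75 mm above the bench, above the gate's origin; axes as the gate's: y runs along the light from lens barrel to lens barrel. With the loose head home the barrel tips are 30 mm to either side (gap 60 mm).
- detector (a joint): Slide of the loose head, in m: 0 = farthest out, 0.045 = fully home at its stop; it grows as the head moves in the gate's +y direction, towards the fixed head. It moves stiffly (about 3 N of friction) and stays where it is left.
- detector_back (a point): Centre of the loose head's flat outer face (it looks to the gate's -y, away from the fixed head), 75 mm above the bench, 68 mm from the gate's origin along -y when home; moves with the head, axes as the gate's. The head is a grey box 44 mm (x) by 30 mm (y), top 95 mm above the bench, foot 52 mm (x) wide below 20 mm; its lens barrel points inwards.
- stand: Grey plastic stand fixed to the bench, 70 mm (x) by 160 mm (y) by 18 mm high, with three equal pockets along its y at -52, 0 and +52 mm, each 43 mm (x) by 19 mm (y), 10 mm deep. Origin at the centre of its underside, z up. Each pocket holds one piece: tall cell, short cell or metal blank, in any order.
- tall_cell: The cell to use, tallest piece in the stand: 40 mm (x) by 16 mm (y) by 62 mm high, about 70 g, white stopper in the top 4 mm. Origin: centre of its underside, z up. Its narrow faces at x = +-20 mm (16 mm wide) are frosted, opaque, to be gripped; its wide clear windows look along +-y. Stands in a pocket, underside 8 mm above the bench, x along the stand's x.
- window_a: Clear window of the tall cell on its +y side, 34 mm wide, 54 mm high, outer face 7.3 mm from the cell's middle plane, set back 0.7 mm behind the frosted edges. Origin at its centre, 31 mm above the cell's underside. Must not be touched.
- window_b: Clear window of the tall cell on its -y side, like window_a.
- cell_middle (a point): Middle of the tall cell, 31 mm above its underside; axes as the cell's.
- short_cell: Another optical cell of the same footprint (40 x 16 mm) but only 40 mm high; leave it. Origin at the centre of its underside.
- blank: Solid aluminium blank of the same footprint (40 x 16 mm), 50 mm high; leave it. Origin at the centre of its underside.

How it is judged:
By the outcome, as a careful person would: the job done as asked, in the order asked, and still so for the second after the job is handed in, while the arm keeps its last pose, push and grip.
It also fails if it takes over 48 s, if anything falls off the work surface, if the arm or the gripper's body presses on something with over 40 N, if the wrist force passes 120 N, or if a joint passes its speed limit or range.

## Working session

There is one attempt and no reset: what is moved stays moved. The work goes in short steps, Python scripts to look and compute and a tool call to move; the robot and the scene stay as the last step left them, time stands still between calls to the robot, and variables do not carry over. Pictures are saved under pics/ and viewed, at most 10 in all, crops included, and the job is handed in when it is done.

Besides the shell and the picture viewer there is one more tool, called after "Call:" as name(argument=value, ...) on one line, values as JSON. move_arm: Moves the arm, as the interface text tells. Its arguments: {"type":"object","properties":{"commands":{"type":"array"}},"required":["commands"]}

```bash
mkdir -p pics; python3 - <<'E'
from cell import state, read_camera, camera_info
import cv2,numpy as np
s=state();print(s)
for n in("top","side"):
    cv2.imwrite(f"pics/{n}0.png",read_camera(n)); c=camera_info(n);print(n,np.round(c["K"],1).tolist(),np.round(c["cam_to_world"],3).tolist())
E
```

```text
{'t': 0.0, 'joints': array([-1.40260982e+00,  4.91562168e-01,  1.55945950e+00,  9.16697560e-06,
        1.09170760e+00, -1.05596894e-01]), 'qvel': array([-0.00119069, -0.00100487, -0.00087202, -0.00064201,  0.0017898 ,
       -0.0006535 ]), 'tau': array([-3.25188375e-05, -6.12640500e+01, -2.58177978e+01,  6.92064967e-02,
        4.81839781e-02, -8.83274083e-05]), 'eef_pos': array([ 168.96857444, -601.4658483 ,  214.05667287]), 'tcp_rot': array([-3.14046323e+00, -1.27884008e-04,  2.73779100e-01]), 'ft_force': array([-0.26845105, -0.13469772,  0.74098494]), 'moment': array([-0.02472933, -0.04131346,  0.01014976]), 'grip_force': 0.0, 'opening': 0.9994167495893451}
top [[516.1, 0.0, 330.7], [0.0, 516.1, 202.7], [0.0, 0.0, 1.0]] [[0.021, -0.983, 0.181, 369.775], [-1.0, -0.019, 0.012, 65.863], [-0.008, -0.182, -0.983, 1168.185], [0.0, 0.0, 0.0, 1.0]]
side [[432.9, 0.0, 322.1], [0.0, 432.9, 195.4], [0.0, 0.0, 1.0]] [[0.604, 0.666, -0.438, 918.284], [0.797, -0.51, 0.324, -218.168], [-0.008, -0.545, -0.839, 791.13], [0.0, 0.0, 0.0, 1.0]]
```

View pics/top0.png

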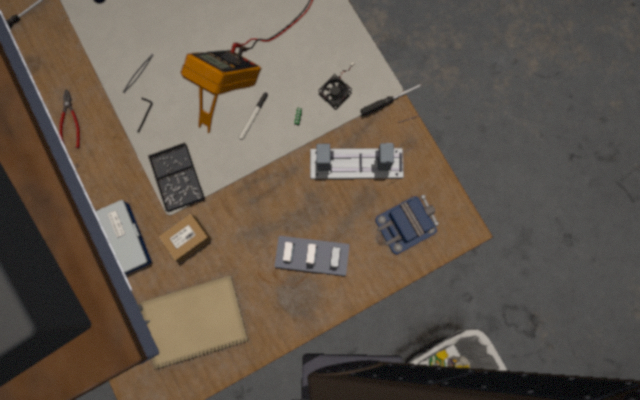

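View pics/side0.png

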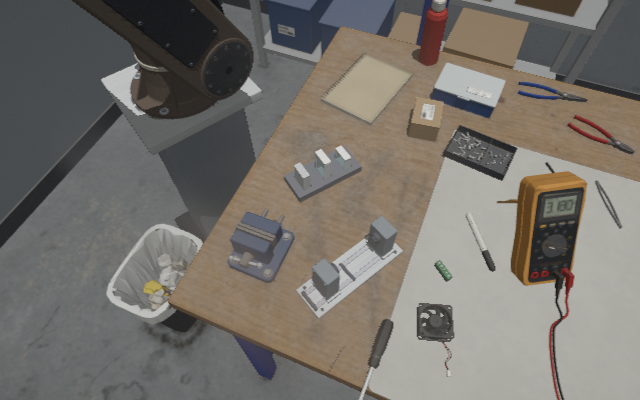

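```bash
python3 - <<'E'
import cv2
a=cv2.imread("pics/top0.png")[138:282,265:415]; cv2.imwrite("pics/topc.png",cv2.resize(a,None,fx=4,fy=4,interpolation=cv2.INTER_CUBIC))
a=cv2.imread("pics/side0.png")[138:318,275:415]; a=cv2.resize(a,None,fx=3.3,fy=3.3,interpolation=cv2.INTER_CUBIC);cv2.imwrite("pics/sidec.png",a)
E
```

```text
(no output)
```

View pics/topc.png

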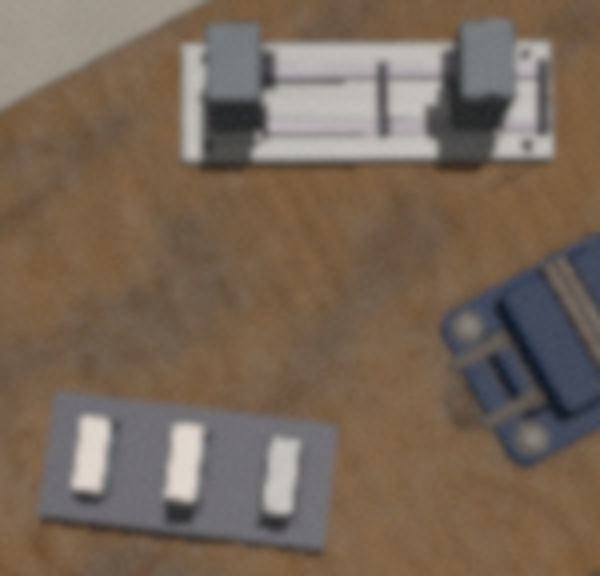

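View pics/sidec.png

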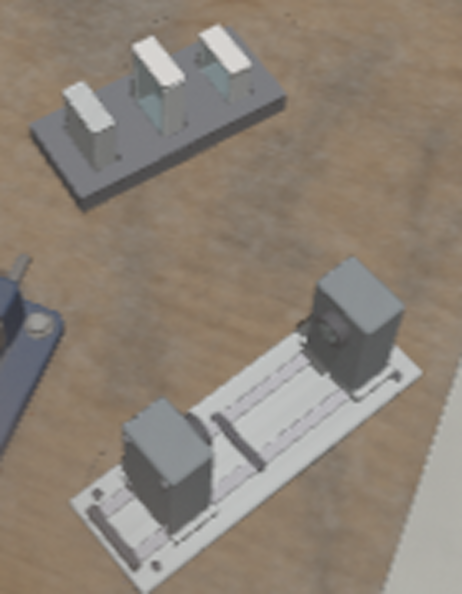

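The top view shows the gate with its fixed head on the left (+y) at crop (234,60) and the loose head at (488,58). The stand is at (190,470). In the side crop the middle piece, with its top at (160,60), is the tallest, so that is the tall cell. I'll fit poses from both views.

```bash
cat > h.py <<'E'
import numpy as np
from cell import camera_info
from scipy.optimize import least_squares
def proj(c,P):
    T=np.linalg.inv(c["cam_to_world"]);q=(T[:3,:3]@np.asarray(P,float).T).T+T[:3,3];q=q@np.array(c["K"]).T
    return q[:,:2]/q[:,2:]
def tri(obs): # [(cam,(u,v))..] -> point
    A=[];b=[]
    for c,p in obs:
        M=np.array(c["cam_to_world"]);d=M[:3,:3]@np.linalg.inv(c["K"])@[p[0],p[1],1];d/=np.linalg.norm(d)
        N=np.eye(3)-np.outer(d,d);A.append(N);b.append(N@M[:3,3])
    return np.linalg.solve(sum(A),sum(b))
def pose(p,L):
    c,s=np.cos(p[2]),np.sin(p[2]);L=np.asarray(L,float)
    return np.c_[p[0]+c*L[:,0]-s*L[:,1],p[1]+s*L[:,0]+c*L[:,1],L[:,2]]
E
python3 - <<'E'
from h import *
T,S=camera_info("top"),camera_info("side")
t=lambda l:(np.array(l)+.5)/4-.5+[265,138]
s=lambda l:(np.array(l)+.5)/3.3-.5+[275,138]
tri_=lambda a,b:np.round([tri([(T,x),(S,y)]) for x,y in zip(t(a),s(b))],1).tolist()
f4=[(22,68,95),(22,38,95),(-22,38,95),(-22,68,95)]
ft=[(208,25),(260,25),(260,98),(207,98)];fs=[(403,310),(360,337),(314,290),(350,258)]
lt=[(461,22),(514,20),(512,93),(462,97)];ls=[(212,450),(170,486),(123,437),(163,399)]
ct=[(172,424),(204,424),(197,503),(166,501)];cs=[(186,73),(164,88),(134,48),(152,38)]
st=[(337,426),(322,549)]
print("fixed",tri_(ft,fs));print("loose",tri_(lt,ls));print("cell",tri_(ct,cs))
pt=[(182,42),(550,42),(553,160),(182,162)];P4=[(35,85,10),(35,-130,10),(-35,-130,10),(-35,85,10)]
sd=[(57,394),(337,426),(322,549),(41,520)];S4=[(35,80,18),(35,-80,18),(-35,-80,18),(-35,80,18)]
def fit(n,items,x0):
    r=least_squares(lambda p:np.concatenate([(proj(c,pose(p,L))-o).ravel() for c,L,o in items]),x0)
    print(n,np.round(r.x,3),"rms px",np.sqrt(np.mean(r.fun**2)).round(2));return r.x
g0=[580,0,0]
fit("gate top",[(T,P4,t(pt)),(T,f4,t(ft))],g0);fit("gate side",[(S,f4,s(fs)),(S,[P4[i] for i in(0,2)],s([(421,370),(72,503)]))],g0)
fit("gate both",[(T,P4,t(pt)),(T,f4,t(ft)),(S,f4,s(fs))],g0)
l4=[(22,15,95),(22,-15,95),(-22,-15,95),(-22,15,95)]
fit("loose both",[(T,l4,t(lt)),(S,l4,s(ls))],g0)
c4=[(20,8,70),(20,-8,70),(-20,-8,70),(-20,8,70)]
fit("cell top",[(T,c4,t(ct))],g0);fit("cell side",[(S,c4,s(cs))],g0)
fit("stand top",[(T,S4,t(sd))],g0);fit("stand side",[(S,[S4[i] for i in(0,2)],s([(285,95),(32,132)]))],g0)
E
```

```text
fixed [[697.9, 112.6, 90.7], [697.1, 83.2, 92.1], [657.8, 83.1, 88.6], [656.1, 111.3, 92.5]]
loose [[700.3, -24.2, 96.1], [702.3, -53.0, 94.7], [663.5, -53.5, 86.5], [660.0, -25.3, 90.7]]
cell [[482.8, 127.2, 72.3], [483.1, 109.9, 70.9], [442.3, 114.3, 67.0], [442.6, 129.9, 65.9]]
gate top [6.77513e+02 4.48960e+01 2.20000e-02] rms px 0.48
gate side [6.79965e+02 4.40600e+01 3.90000e-02] rms px 1.1
gate both [6.78209e+02 4.40800e+01 1.90000e-02] rms px 0.8
loose both [ 6.81807e+02 -3.92530e+01  5.70000e-02] rms px 1.15
cell top [ 4.61996e+02  1.19159e+02 -4.90000e-02] rms px 0.32
cell side [ 4.63896e+02  1.20993e+02 -6.50000e-02] rms px 0.59
stand top [ 4.61439e+02  1.19181e+02 -8.90000e-02] rms px 0.51
stand side [ 4.66331e+02  1.19305e+02 -6.20000e-02] rms px 0.45
```

Call:
move_arm(commands=[[[2.5,2.5,0],[0,0,7],0],[[2.5,2.5,0],[0,0,7],0],[[2.5,2.5,0],[0,0,7],0],[[2.5,2.5,0],[0,0,7],0],[[2.5,2.5,0],[0,0,7],0],[[2.5,2.5,0],[0,0,7],0],[[2.5,2.5,0],[0,0,7],0],[[2.5,2.5,0],[0,0,7],0],[[2.5,2.5,0],[0,0,7],0],[[2.5,2.5,0],[0,0,7],0]])

```text
t: 1.1
eef_pos: [419.8, -350.5, 214.5]
tcp_rot: [-3.141, -0.0, 1.501]
ft_force: [0.1, -0.3, -0.5]
opening: 0.218
grip_force: 0.0
```

Call:
move_arm(commands=[[[2.5,2.5,0],[0,0,5.7],0],[[2.5,2.5,0],[0,0,0],0],[[2.5,2.5,0],[0,0,0],0],[[2.5,2.5,0],[0,0,0],0],[[2.5,2.5,0],[0,0,0],0],[[2.5,2.5,0],[0,0,0],0],[[2.5,2.5,0],[0,0,0],0],[[2.5,2.5,0],[0,0,0],0],[[2.5,2.5,0],[0,0,0],0],[[2.0,2.0,0],[0,0,0],0]])

```text
t: 2.1
eef_pos: [665.0, -105.1, 214.2]
tcp_rot: [-3.141, -0.0, 1.596]
ft_force: [-0.1, -0.6, -0.2]
opening: 0.006
grip_force: 0.0
```

Call:
move_arm(commands=[[[0,0,0],[0,0,0],0],[[0,0,0],[0,0,0],0]])

```text
t: 2.3
eef_pos: [663.8, -106.4, 214.0]
tcp_rot: [-3.14, -0.0, 1.596]
ft_force: [-1.1, -0.5, 0.1]
opening: 0.004
grip_force: 0.0
```

```bash
python3 - <<'E'
from h import *
from cell import read_camera
import cv2
c=camera_info("wrist");cv2.imwrite("pics/w0.png",read_camera("wrist"));np.save("pics/w0.npy",[c["cam_to_world"]]);print(c)
E
```

```text
{'K': array([[340.3114517 ,   0.        , 315.59084981],
       [  0.        , 340.3114517 , 197.47632226],
       [  0.        ,   0.        ,   1.        ]]), 'cam_to_world': array([[ 9.99675801e-01,  2.46983664e-02,  6.18741897e-03,
         6.61247812e+02],
       [ 2.54427996e-02, -9.59654395e-01, -2.80028758e-01,
        -2.64281303e+01],
       [-9.78469046e-04,  2.80095398e-01, -9.59971672e-01,
         3.84751254e+02],
       [ 0.00000000e+00,  0.00000000e+00,  0.00000000e+00,
         1.00000000e+00]])}
```

View pics/w0.png

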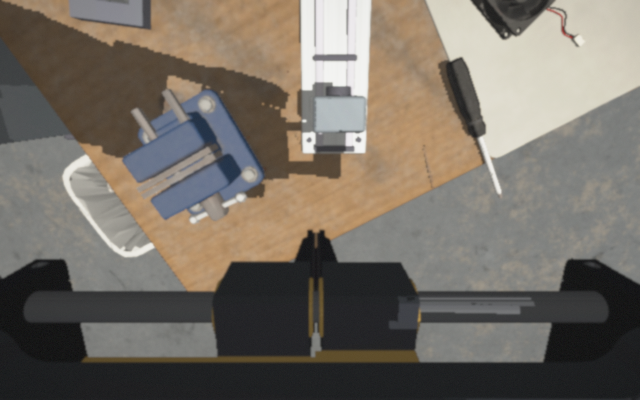

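The wrist view shows the loose head's top at (316–365, 96–132) and the plate's -y end corners at (302,153) and (367,153).

```bash
cat >> h.py <<'E'
def onz(c,p,z):
    M=np.array(c["cam_to_world"]);d=M[:3,:3]@np.linalg.inv(c["K"])@[p[0],p[1],1];return (M[:3,3]+d*(z-M[2,3])/d[2])[:2].round(1)
E
python3 - <<'E'
from h import *
c=camera_info("wrist");c["cam_to_world"]=np.load("pics/w0.npy")[0]
for p in[(316,96),(365,96),(365,132),(316,132)]:print(onz(c,p,95))
for p in[(302,153),(367,153)]:print(onz(c,p,10))
E
```

```text
[661.3 -24.7]
[701.2 -23.7]
[703.1 -52.6]
[662.  -53.7]
[647.3 -85. ]
[719.1 -83.1]
```

Call:
move_arm(commands=[[[0.9,0,-3.5],[0,0,0],0],[[0.9,0,-4],[0,0,0],0],[[0,0,-4],[0,0,0],0],[[0,0,-3.5],[0,0,0],0],[[0,1.0,0],[0,0,0],0],[[0,1.0,0],[0,0,0],0],[[0,1.0,0],[0,0,0],0],[[0,0.5,0],[0,0,0],0],[[0,0.5,0],[0,0,0],0]])

```text
t: 3.25
eef_pos: [682.6, -66.0, 66.3]
tcp_rot: [3.139, 0.001, 1.596]
ft_force: [0.4, -5.9, 2.8]
opening: 0.007
grip_force: 2.7
```

Call:
move_arm(commands=[[[0,0.5,0],[0,0,0],0],[[0,0.5,0],[0,0,0],0],[[0,0.5,0],[0,0,0],0],[[0,0.5,0],[0,0,0],0]])

```text
t: 3.65
eef_pos: [682.1, -46.7, 64.8]
tcp_rot: [3.141, 0.0, 1.595]
ft_force: [-0.1, -3.4, 3.1]
opening: 0.004
grip_force: 1.9
```

Call:
move_arm(commands=[[[0,0.4,0],[0,0,0],0],[[0,0.3,0],[0,0,0],0],[[0,0.2,0],[0,0,0],0],[[0,0,0],[0,0,0],0]])

```text
t: 4.05
eef_pos: [681.8, -37.2, 64.4]
tcp_rot: [-3.141, -0.001, 1.595]
ft_force: [0.8, 0.4, -0.1]
opening: 0.006
grip_force: 0.0
```

Call:
move_arm(commands=[[[0,0.2,0],[0,0,0],0],[[0,0.1,0],[0,0,0],0]])

```text
t: 4.25
eef_pos: [681.8, -34.7, 64.4]
tcp_rot: [-3.141, -0.0, 1.595]
ft_force: [-1.9, -3.2, 1.1]
opening: 0.007
grip_force: 1.6
```

Call:
move_arm(commands=[[[0,0.1,0],[0,0,0],0],[[0,0.1,0],[0,0,0],0]])

```text
t: 4.45
eef_pos: [681.8, -34.6, 64.4]
tcp_rot: [-3.141, 0.002, 1.595]
ft_force: [-2.6, -19.2, 0.9]
opening: 0.002
grip_force: 9.1
```

Call:
move_arm(commands=[[[0,-1,0],[0,0,0],0],[[0,-1.5,0],[0,0,0],0],[[0,0,4],[0,0,0],0],[[0,0,4],[0,0,0],0],[[0,0,4],[0,0,0],0],[[0,2.5,0],[0,0,0],1],[[0,3.0,0],[0,0,0],1],[[0,1.5,0],[0,0,0],1],[[0,0,0],[0,0,0],1],[[0,0,0],[0,0,0],1]])

```text
t: 5.45
eef_pos: [682.1, 11.6, 184.3]
tcp_rot: [-3.141, 0.0, 1.595]
ft_force: [-0.2, 0.2, 0.1]
opening: 0.37
grip_force: 0.0
```

```bash
python3 - <<'E'
from h import *
from cell import read_camera,state
import cv2
print(state()["eef_pos"])
c=camera_info("wrist");a=read_camera("wrist");cv2.imwrite("pics/w1.png",a);np.save("pics/w1.npy",[c["cam_to_world"]])
cv2.imwrite("pics/w1c.png",cv2.resize(a[0:290,180:460],None,fx=2,fy=2,interpolation=cv2.INTER_CUBIC))
E
```

```text
[682.05284395  11.64683671 184.3070915 ]
```

View pics/w1c.png

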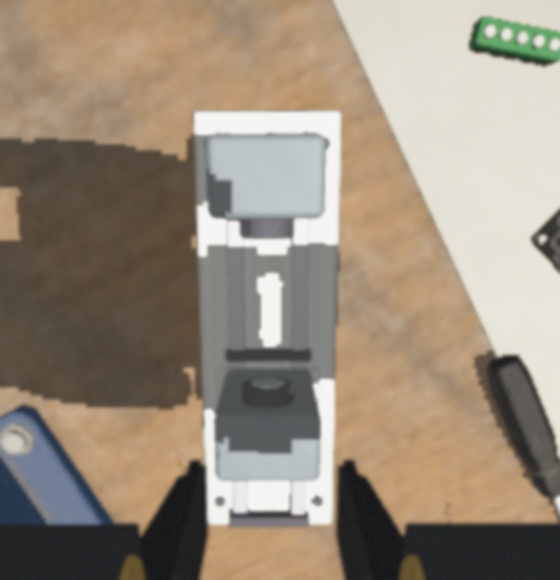

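```bash
python3 - <<'E'
from h import *
c=camera_info("wrist");c["cam_to_world"]=np.load("pics/w1.npy")[0]
f=lambda l:(np.array(l)+.5)/2-.5+[180,0]
def s(l,z):print(z,[onz(c,p,z).tolist() for p in f(l)])
s([(208,135),(326,135),(324,216),(210,213)],95);s([(219,479),(318,479)],95);s([(194,112),(341,112),(331,523),(207,523)],10)
s([(226,355),(310,355),(268,388)],14)
L=[(22,68,95),(-22,68,95),(-22,38,95),(22,38,95)]
P=[(-35,85,10),(35,85,10),(35,-130,10),(-35,-130,10)];F=[(-22,68,95),(22,68,95),(22,38,95),(-22,38,95)]
O=np.r_[f([(194,112),(341,112),(331,523),(207,523)]),f([(208,135),(326,135),(324,216),(210,213)])]
r=least_squares(lambda p:(proj(c,pose(p,P+F))-O).ravel(),[680,45,0]);print(r.x.round(3),r.fun.round(1))
for sl in(0,3,6):print(sl,((proj(c,pose(r.x,[(-22,-68-sl,95),(22,-68-sl,95)]))-[180,0])*2).round(0).tolist())
E
```

```text
95 [[656.1, 112.3], [698.3, 113.3], [698.9, 85.3], [656.8, 85.3]]
95 [[660.4, -20.7], [701.3, -19.7]]
10 [[641.8, 129.0], [711.0, 130.7], [716.8, -82.5], [647.6, -84.2]]
14 [[657.9, 13.1], [700.9, 14.2], [679.8, -3.9]]
[6.78797e+02 4.58060e+01 2.50000e-02] [-0.2 -1.   0.7 -1.1  0.2  0.6 -0.4  0.7 -1.4 -1.4  1.1 -1.5  1.2  1.3
 -1.2  2.9]
0 [[214.0, 483.0], [320.0, 483.0]]
3 [[214.0, 490.0], [320.0, 489.0]]
6 [[214.0, 496.0], [320.0, 496.0]]
```

The loose head is home: its outer edge is at the predicted row and the push met the stop with 19 N. Next is the stand.

Call:
move_arm(commands=[[[-2.8,1.3,0],[0,0,0],1],[[-2.8,1.3,0],[0,0,0],1],[[-2.8,1.3,0],[0,0,0],1],[[-2.8,1.3,0],[0,0,0],1],[[-2.8,1.3,0],[0,0,-2.5],1],[[-2.8,1.3,-0.8],[0,0,-2.5],1],[[-2.8,1.3,-0.8],[0,0,0],1],[[-2.4,1.3,-0.8],[0,0,0],1],[[0,0,0],[0,0,0],1],[[0,0,0],[0,0,0],1]])

```text
t: 6.5
eef_pos: [462.6, 115.7, 160.9]
tcp_rot: [3.141, 0.0, 1.508]
ft_force: [0.6, -0.6, -0.0]
opening: 0.995
grip_force: 0.0
```

```bash
python3 - <<'E'
from h import *
from cell import read_camera,state
import cv2
print(state()["eef_pos"],state()["tcp_rot"],state()["opening"])
c=camera_info("wrist");a=read_camera("wrist");cv2.imwrite("pics/w2.png",a);np.save("pics/w2.npy",[c["cam_to_world"]])
cv2.imwrite("pics/w2c.png",cv2.resize(a[60:330,190:450],None,fx=2.2,fy=2.2,interpolation=cv2.INTER_CUBIC))
E
```

```text
[462.63327571 115.71660489 160.89533159] [3.14086715e+00 2.09684775e-05 1.50754606e+00] 0.9949020404808872
```

View pics/w2c.png

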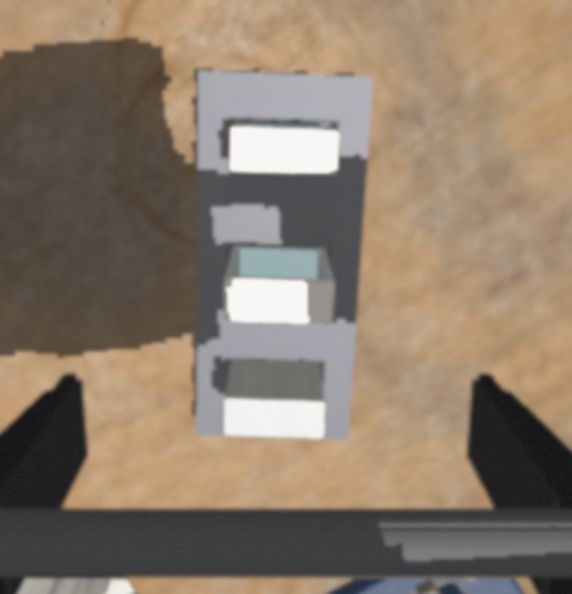

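```bash
python3 - <<'E'
from h import *
c=camera_info("wrist");c["cam_to_world"]=np.load("pics/w2.npy")[0]
f=lambda l:(np.array(l)+.5)/2.2-.5+[190,60]
def s(n,l,z):
    q=np.array([onz(c,p,z) for p in f(l)]);print(n,q.tolist(),q.mean(0).round(1))
s("tall",[(225,278),(333,278),(333,322),(225,324)],70)
s("up",[(229,126),(339,126),(339,173),(230,173)],48)
s("low",[(224,398),(326,400),(324,437),(224,436)],58)
s("stand",[(199,70),(372,76),(347,438),(196,434)],18)
s("winbot",[(238,248),(321,250)],18)
E
```

```text
tall [[444.1, 129.9], [483.0, 127.4], [482.3, 110.8], [442.7, 112.5]] [463.  120.2]
up [[448.5, 182.0], [489.0, 179.4], [488.3, 162.2], [447.5, 164.8]] [468.3 172.1]
low [[438.7, 78.1], [478.9, 74.7], [477.4, 58.7], [437.3, 61.7]] [458.1  68.3]
stand [[436.3, 203.1], [505.3, 196.4], [489.4, 37.5], [420.2, 43.9]] [462.8 120.2]
winbot [[446.3, 129.7], [481.6, 126.6]] [464.  128.1]
```

Call:
move_arm(commands=[[[0,0.4,-3],[0,0,0],1],[[0,0,-3],[0,0,0],1],[[0,0,-3],[0,0,0],1],[[0,0,-2],[0,0,0],1],[[0,0,-1.5],[0,0,0],1],[[0,0,0],[0,0,0],1],[[0,0,0],[0,0,0],1]])

```text
t: 7.25
eef_pos: [462.8, 119.8, 35.8]
tcp_rot: [3.141, 0.0, 1.507]
ft_force: [0.3, -0.3, -0.5]
opening: 1.0
grip_force: 0.0
```

```bash
python3 - <<'E'
from h import *
from cell import read_camera,state
import cv2
print(state()["eef_pos"],state()["tcp_rot"],state()["opening"])
c=camera_info("wrist");a=read_camera("wrist");cv2.imwrite("pics/w3.png",a);np.save("pics/w3.npy",[c["cam_to_world"]])
cv2.imwrite("pics/w3c.png",cv2.resize(a[100:330,160:480],None,fx=2.4,fy=2.4,interpolation=cv2.INTER_CUBIC))
E
```

```text
[462.8447729  119.80439484  35.78886773] [3.14140868e+00 1.27715512e-05 1.50692655e+00] 0.9997959673283605
```

View pics/w3c.png

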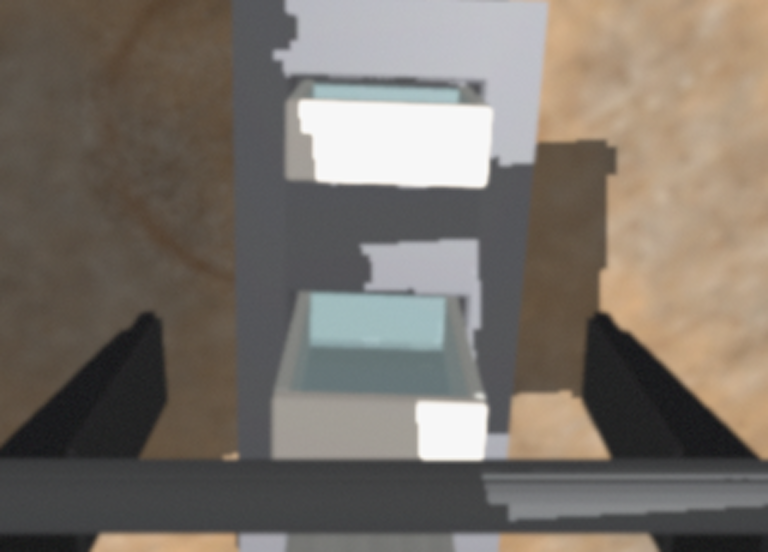

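```bash
python3 - <<'E'
from h import *
c=camera_info("wrist");c["cam_to_world"]=np.load("pics/w3.npy")[0]
f=lambda l:(np.array(l)+.5)/2.4-.5+[160,100]
q=np.array([onz(c,p,70) for p in f([(272,400),(487,402)])]);d=q[1]-q[0];print(q,np.hypot(*d),np.arctan2(d[1],d[0]),q.mean(0)+8*np.array([d[1],-d[0]])/np.hypot(*d))
E
```

```text
[[443.8 129.3]
 [483.5 126.3]] 39.81318876955222 -0.07542340431986003 [463.04718468 119.82274397]
```

Call:
move_arm(commands=[[[0,0,0],[0,0,-0.3],0.6],[[0,0,0],[0,0,0],0.5],[[0,0,0],[0,0,0],0.45],[[0,0,0],[0,0,0],0.2],[[0,0,0],[0,0,0],0],[[0,0,0],[0,0,0],0],[[0,0,0],[0,0,0],0],[[0,0,0],[0,0,0],0]])

```text
t: 8.1
eef_pos: [462.2, 120.3, 35.7]
tcp_rot: [3.141, -0.0, 1.502]
ft_force: [0.4, 0.4, -1.1]
opening: 0.421
grip_force: 30.0
```

Call:
move_arm(commands=[[[0,0,0.5],[0,0,0],0],[[0,0,0.7],[0,0,0],0],[[0,0,1],[0,0,0],0],[[0,0,1.5],[0,0,0],0],[[0,0,2],[0,0,0],0],[[0,0,2],[0,0,0],0],[[0,0,2],[0,0,0],0],[[0,0,1.5],[0,0,0],0],[[0,0,1],[0,0,0],0],[[0,0,0],[0,0,0],0]])

```text
t: 9.1
eef_pos: [462.3, 120.3, 159.1]
tcp_rot: [3.139, -0.0, 1.503]
ft_force: [0.7, 0.7, -0.3]
opening: 0.42
grip_force: 30.0
```

Call:
move_arm(commands=[[[1.5,-0.5,0],[0,0,0.5],0],[[2,-0.7,0],[0,0,0.6],0],[[2.5,-0.8,0],[0,0,0.6],0],[[2.5,-0.9,0],[0,0,0.7],0],[[2.5,-0.9,0],[0,0,0.7],0],[[2.5,-0.9,0],[0,0,0.7],0],[[2.5,-0.9,0],[0,0,0.7],0],[[2.5,-0.8,0],[0,0,0.5],0],[[2,-0.7,0],[0,0,0.4],0],[[1.1,-0.3,0],[0,0,0],0]])

```text
t: 10.1
eef_pos: [678.8, 45.6, 156.3]
tcp_rot: [-3.14, -0.0, 1.596]
ft_force: [-1.2, -0.2, -1.3]
opening: 0.419
grip_force: 30.0
```

Call:
move_arm(commands=[[[0,0,0],[0,0,0],0],[[0,0,0],[0,0,0],0]])

```text
t: 10.3
eef_pos: [677.1, 46.5, 157.0]
tcp_rot: [-3.14, -0.0, 1.597]
ft_force: [-0.5, 0.4, -0.9]
opening: 0.418
grip_force: 30.0
```

```bash
python3 - <<'E'
from h import *
from cell import read_camera,state
import cv2
s=state();print(s["eef_pos"],s["tcp_rot"],s["opening"],s["ft_force"])
b=read_camera("side");c=camera_info("wrist");a=read_camera("wrist");cv2.imwrite("pics/w4.png",a);cv2.imwrite("pics/s4.png",b);np.save("pics/w4.npy",[c["cam_to_world"]])
A=cv2.resize(a[60:360,170:470],None,fx=1.33,fy=1.33,interpolation=cv2.INTER_CUBIC)
B=cv2.resize(b[120:320,260:460],(A.shape[0],A.shape[0]),interpolation=cv2.INTER_CUBIC)
cv2.imwrite("pics/c4.png",np.hstack([A,B]));print(A.shape)
E
```

```text
[677.13987658  46.52990542 157.01012072] [-3.14019183e+00 -1.47420975e-04  1.59667929e+00] 0.41763722426323857 [-0.46810435  0.40699835 -0.89034092]
(399, 399, 3)
```

View pics/c4.png

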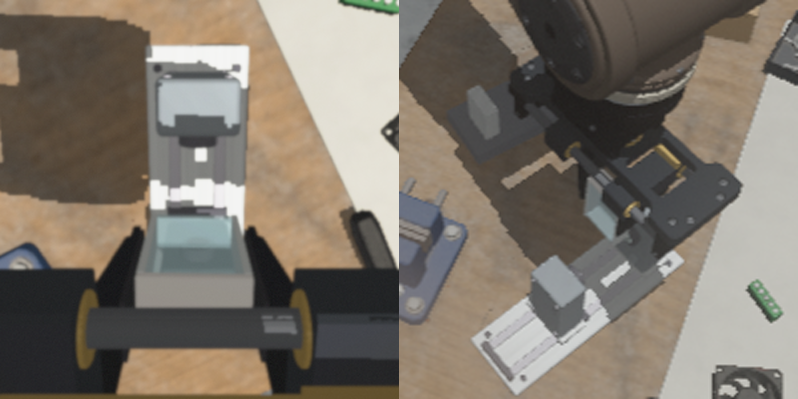

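The wrist view shows the cell upright in the grip, with its top front edge at (135–254, 275). The fixed head and its barrel tip are at (197,145). The side view shows the loose head home, with nothing touched.

```bash
python3 - <<'E'
from h import *
c=camera_info("wrist");c["cam_to_world"]=np.load("pics/w4.npy")[0]
f=lambda l:(np.array(l)+.5)/1.33-.5+[170,60]
z=157+34.3
q=np.array([onz(c,p,z) for p in f([(135,275),(254.5,274)])]);d=q[1]-q[0];print(q,np.hypot(*d),np.arctan2(d[1],d[0]),q.mean(0)+8*np.array([d[1],-d[0]])/np.hypot(*d))
for l,z in(([(157,78),(241,78),(240,135)],95),([(149,46),(248,46)],10),([(179,145),(216,145)],75)):print([onz(c,p,z).tolist() for p in f(l)])
E
```

```text
[[656.5  54.1]
 [696.5  55.6]] 40.02811511925087 0.037482436691661486 [676.79978928  46.85561907]
[[656.1, 113.1], [698.3, 114.2], [699.4, 85.3]]
[[644.0, 129.0], [710.5, 130.8]]
[[667.2, 75.1], [688.2, 75.6]]
```

Call:
move_arm(commands=[[[0.15,-0.09,0],[0,0,0],0],[[0,0,-1],[0,0,0],0],[[0,0,-1.5],[0,0,0],0],[[0,0,-1.5],[0,0,0],0],[[0,0,-1.5],[0,0,0],0],[[0,0,-1.2],[0,0,0],0],[[0,0,-1],[0,0,0],0],[[0,0,-0.8],[0,0,0],0],[[0,0,0],[0,0,0],0],[[0,0,0],[0,0,0],0]])

```text
t: 11.4
eef_pos: [679.7, 45.4, 72.9]
tcp_rot: [3.141, 0.0, 1.597]
ft_force: [-0.1, 0.3, -0.8]
opening: 0.418
grip_force: 30.0
```

```bash
python3 - <<'E'
from h import *
from cell import read_camera,state
import cv2
s=state();print(s["eef_pos"],s["tcp_rot"],s["opening"],s["ft_force"])
b=read_camera("top");d=read_camera("side");c=camera_info("wrist");a=read_camera("wrist");cv2.imwrite("pics/w5.png",a);cv2.imwrite("pics/s5.png",d);np.save("pics/w5.npy",[c["cam_to_world"]])
A=cv2.resize(a[40:340,170:470],None,fx=1.8,fy=1.8,interpolation=cv2.INTER_CUBIC)
B=cv2.resize(d[170:310,290:410],None,fx=2,fy=2,interpolation=cv2.INTER_CUBIC);C=cv2.resize(b[130:190,300:420],None,fx=2,fy=2,interpolation=cv2.INTER_CUBIC)
R=np.zeros((A.shape[0],240,3),np.uint8);R[:280]=B;R[290:410]=C
cv2.imwrite("pics/c5.png",np.hstack([A,R]));print(A.shape)
E
```

```text
[679.72644715  45.37458438  72.87615209] [3.14112961e+00 1.92890163e-05 1.59678704e+00] 0.41820249463072434 [-0.12470311  0.29404953 -0.83705258]
(540, 540, 3)
```

View pics/c5.png

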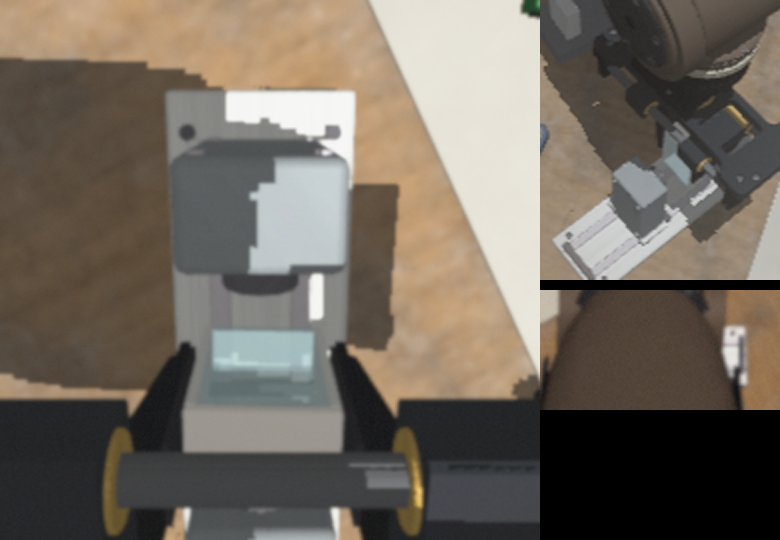

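```bash
python3 - <<'E'
from h import *
c=camera_info("wrist");c["cam_to_world"]=np.load("pics/w5.npy")[0]
f=lambda l:(np.array(l)+.5)/1.8-.5+[170,40]
q=np.array([onz(c,p,107.2) for p in f([(183,405),(343,405)])]);d=q[1]-q[0];print(q,np.hypot(*d),np.arctan2(d[1],d[0]),q.mean(0)+8*np.array([d[1],-d[0]])/np.hypot(*d))
g=(678.6,45.7,.025)
for n,l,z in(("top out",[(176,158),(349,157)],95),("top in",[(174,272),(349,272)],95),("plate",[(165,92),(355,92)],10),("barrel sides",[(223,280),(298,280)],75),("tip",[(260.5,295)],75)):
    q=np.array([onz(c,p,z) for p in f(l)]);print(n,q.tolist(),q.mean(0))
print(pose(g,[(0,68,95),(0,38,95),(0,85,10),(0,30,75)]).round(1))
print(((proj(c,pose(g,[(0,30,86),(11,30,75),(-11,30,75),(0,30,64)]))-[170,40])*1.8).round(0).tolist())
E
```

```text
[[659.3  53.7]
 [698.8  54.8]] 39.51531348730514 0.027840905724076086 [679.27269847  46.25310026]
top out [[656.7, 112.7], [698.1, 114.0]] [677.4  113.35]
top in [[655.8, 84.4], [699.9, 85.5]] [677.85  84.95]
plate [[641.5, 129.0], [710.8, 130.8]] [676.15 129.9 ]
barrel sides [[667.0, 76.9], [688.6, 77.4]] [677.8   77.15]
tip [[677.9, 72.6]] [677.9  72.6]
[[676.9 113.7  95. ]
 [677.7  83.7  95. ]
 [676.5 130.7  10. ]
 [677.9  75.7  75. ]]
[[260.0, 296.0], [298.0, 285.0], [222.0, 284.0], [260.0, 274.0]]
```

Call:
move_arm(commands=[[[-0.08,-0.03,-0.12],[0,0,0],0],[[0,0,0],[0,0,0],0],[[0,0,0],[0,0,0],0],[[0,0,0],[0,0,0],0],[[0,0,0],[0,0,0],0]])

```text
t: 12.05
eef_pos: [678.7, 45.1, 71.5]
tcp_rot: [3.141, 0.0, 1.597]
ft_force: [0.0, -0.6, -1.1]
opening: 0.421
grip_force: 30.0
```

```bash
python3 -c "
from cell import env
print(env.job_done())"
```

```text
the job is handed in; nothing more can be done
None
```

The job is handed in: the loose head was pushed home against its stop, and the arm is holding the tall cell upright at mid-gap, within about 1 mm by my camera measurements; the final verdict wasn't returned.

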